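# Hold the specimen case open for the fossil

### The job

The coiled fossil lies on the bench in front of the specimen case it belongs in; a colleague will lay it inside. Lift that case's lid by its bar handle and hold it open at 60 degrees from shut: finish while still holding it steady by the handle, as it falls shut when let go. Keep the other case shut and leave the fossil and everything else on the bench where it is.

Things in the scene. Friction and masses are not known exactly. Their poses are not given: they have to be found in the camera images.
- case_left: specimen case at y > 0, to the robot's left: grey painted metal box fixed to the bench, 160 deep (its x) by 200 wide (its y) by 90 mm high, walls 5; origin at the centre of its underside, its +x points away from the robot towards the hinge side, z up; it is turned up to 0.2 rad about vertical. Both cases are alike
- lid_left (a joint): opening angle of the lid of the left case in rad: 0 shut, 1.047 = 60 degrees, stops at 1.75. The lid is a plate 160 x 200 x 8 mm, 0.25 to 0.55 kg, with a free hinge: it falls shut when let go (below 90 degrees). It turns about the case's y axis, through the hinge point, and the front edge rises and moves away from the robot
- handle_left: grip of the left lid's bar handle: a round dark rubber sleeve 16 mm thick and 76 mm long, along the case's y, which turns freely on its steel bar as the lid swings. Origin at its centre: 50 mm in front of the lid's front edge, 210 mm from the hinge line, and with the lid shut 94 mm above the bench (4 mm above the hinge point). The bar is carried at both ends by 10 mm thick steel arms 90 mm apart; 42 mm of open space between sleeve and case front, for a finger
- hinge_left (a point): middle of the lid's hinge line, on the case's far top rim, 80 mm behind the case's centre and 90 mm above the bench
- case_right: specimen case at y < 0, to the robot's right: grey painted metal box fixed to the bench, 160 deep (its x) by 200 wide (its y) by 90 mm high, walls 5; origin at the centre of its underside, its +x points away from the robot towards the hinge side, z up; it is turned up to 0.2 rad about vertical. Both cases are alike
- lid_right (a joint): opening angle of the lid of the right case in rad: 0 shut, 1.047 = 60 degrees, stops at 1.75. The lid is a plate 160 x 200 x 8 mm, 0.25 to 0.55 kg, with a free hinge: it falls shut when let go (below 90 degrees). It turns about the case's y axis, through the hinge point, and the front edge rises and moves away from the robot
- handle_right: grip of the right lid's bar handle: a round dark rubber sleeve 16 mm thick and 76 mm long, along the case's y, which turns freely on its steel bar as the lid swings. Origin at its centre: 50 mm in front of the lid's front edge, 210 mm from the hinge line, and with the lid shut 94 mm above the bench (4 mm above the hinge point). The bar is carried at both ends by 10 mm thick steel arms 90 mm apart; 42 mm of open space between sleeve and case front, for a finger
- hinge_right (a point): middle of the lid's hinge line, on the case's far top rim, 80 mm behind the case's centre and 90 mm above the bench
- fossil_center (a point): centre of the fossil: a grey-brown stone, spirally coiled disc 60 mm across and about 22 mm high, lying flat on the bench roughly 0.13 m before the front of one of the cases, robot side (its y has the sign of that case's y)
- loupe_center (a point): pocket magnifier: black disc 44 mm across and 18 high with a flat steel handle reaching 60 mm from the disc's centre; lies in front of the case that is NOT wanted; this point is at the disc's centre; a bystander, to be left alone
- vial_center (a point): small glass vial with white cap, 30 mm across, 60 high, standing between the cases; this point is about half-way up; a bystander, to be left alone
- forceps_center (a point): steel forceps 130 mm long, 8 high, lying flat; this point is about half-way up; a bystander, to be left alone
- dish_center (a point): shallow glass dish 90 mm across, 16 high; this point is about half-way up; a bystander, to be left alone
- brush_center (a point): dusting brush lying flat; this point is about half-way up; a bystander, to be left alone
- bottle_center (a point): amber bottle 60 mm across, 130 high, standing; this point is about half-way up; a bystander, to be left alone
- jar_center (a point): glass specimen jar 64 mm across, 80 high, standing; this point is about half-way up; a bystander, to be left alone
Things that resemble listed ones, but are neither listed nor needed, are in the scene too. What is shaped like the part that bears fossil_center but turquoise is not meant.

How it is judged:
By the outcome, as a careful person would: the job done as asked, in the order asked, and still so for the second after the job is handed in, while the arm keeps its last pose, push and grip.
It also fails if it takes over 38 s, if anything falls off the work surface, if the arm or the gripper's body presses on something with over 40 N, if the wrist force passes 120 N, or if a joint passes its speed limit or range.

### The arm

A 6-joint arm with a two-finger parallel gripper is mounted at the origin on the work surface. World frame = base frame: x ahead of the robot, y to its left, z up, the work surface at z = 0. Lengths are in m, angles in rad, forces in N, time in s.
With the tool pointing down it reaches from about 0.35 to 0.975 m from the base axis. Payload 4.9 kg.
Tool frame: the origin (TCP) lies at the very end of the fingers, on their centre line; the grasp point (between the pads) lies behind it (manip.grip_depth is the z of the grasp point in the tool frame, in m); z points along the fingers, y is the direction in which the jaws open and shut (so a half turn about z gives the same grasp; the last joint's range is limited). The gripper opens to 85 mm and grips with 20 to 120 N. Pads are 22 mm wide; open, the fingers measure 114 mm over their backs; the gripper's body (76 mm by 85 mm) begins 54 mm behind the grasp point. The pads swing forward as they close: fully open they stand 13 mm farther back than shut.
Start: joints at [-1.319, 0.053, 1.613, -0, 1.476, -0.119], TCP at [0.226, -0.583, 0.231] pointing down, gripper open.
Joint ranges: [-3.01, 3.01], [-1.01, 2.22], [0.06, 2.58], [-1.02, 4.17], [0.09, 2.62], [-3.14, 3.14]. Speed limits (rad/s): [2.57, 2.57, 3.14, 3.14, 3.14, 3.14].

### API

Orientations are given as a unit quaternion [w, x, y, z].
In Python, from plant import state, optics, manip, silhouettes, place_of gives the robot as it stands. The module is installed in compiled form; this text tells all that it offers.
- The arm moves only by the tool jog_arm, never from a script. Its argument "increments" is a list of rows, each an object with "slide": the shift along the tool's x, y, z in mm, a list of three; "rotation": the turn, a rotation vector about the tool's x, y, z in degrees, a list of three. A call has 1 to 20 rows; each row shifts and turns the commanded pose from where the row before left it, along the tool's axes as they then stand; what a row does not reach is not made up. A row lasts 1/12 s, in which the tool goes at most 41.7 mm and 7.16 degrees, less where a joint would pass 70% of its speed; a pose out of reach is approached as far as the arm can. A call with a gripper value outside its range is refused whole. "fingers" is the opening, from 0 (shut) to 1 (fully open), set as the call begins (left out, the last holds). The fingers move at their own pace and stop on an object; the grip force is fixed at half the most. Time passes only in rows, so rows that do not move let the fingers close. It gives the time, the measured TCP pose, the force and the opening at its end, in the units of the state.
- state(): the state, without advancing time (a new reading comes with each control period).
- optics.grab_frame(name): name is "scene" or "top" or "wrist"; returns a dict with "frame" (400x640x3 uint8, blue, green, red), "camera_matrix" (3x3 intrinsics, pixels), "distortion" ([k1, k2, p1, p2, k3] as OpenCV has them; the pictures are not rectified), "R" (3x3) and "t" (3): a world point X has camera coordinates R X + t. Camera axes: x right, y down, z forward; pixel columns grow to the right and rows downward; lengths in m; the calibration is good to about 2 mm. A picture is of the moment at which its call begins. There is no depth.
- manip.job_done(): hands the job in, once; it reports no verdict.
Trained networks look in the newest picture that a camera, given by its name, has taken for a name from the list of things; names that differ only in an ending like _2 or _b are one class to them, and where a whole thing is asked for, a point or a joint stands for the part that bears it (a point fixed in the world has none). Each returns a list of dicts, best first, with "score" (0 to 1); they miss things now and then, are a little off and sometimes report something else, mostly with a low value. They report only what shows in the picture. A call takes as long as a camera call. They do not tell look-alikes from the thing itself.
- silhouettes(thing, camera): "mask" (400x640 bool, what is visible of it) and "bbox" ([left, top, right, bottom] in pixels, round what is visible of it).
- place_of(thing, camera): "uv" ([column, row] in pixels: a listed point, or the origin of a listed thing).
The state is a dict: "time": time; "joint_pos": joint angles; "joint_vel": joint speeds; "joint_efforts": joint torques, N m; "tool_pos": TCP position; "tool_rot": TCP orientation; "contact_force": force on the tool from outside, world axes, zero at the start; "ft_torque": the same for the moment, N m; "gripper_width": opening from 0.0 (shut) to 1.0 (fully open).
Only numpy, scipy, OpenCV 4.12 (cv2) and the standard library are available. Lean on these libraries where they do the work, as an engineer would, in place of code of your own. Each camera call takes 0.05 s, during which the arm holds its last target.

## Working session

There is one attempt and no reset: what is moved stays moved. The work goes in short steps, Python scripts to look and compute and a tool call to move; the robot and the scene stay as the last step left them, time stands still between calls to the robot, and variables do not carry over. Pictures are saved under pics/ and viewed, and the job is handed in when it is done.

Besides the shell and the picture viewer there is one more tool, called after "Emit:" as name([rows], argument=value, ...), one row to a line, values as JSON. jog_arm: Moves the arm, as the interface text tells. Its arguments: {"type":"object","properties":{"increments":{"type":"array","items":{"type":"object","properties":{"slide":{"type":"array","items":{"type":"number"}},"rotation":{"type":"array","items":{"type":"number"}}}}},"fingers":{"type":"number"}},"required":["increments"]}

```bash
mkdir -p pics
cat > h.py <<'E'
import numpy as np, cv2
from plant import state, optics, manip, silhouettes, place_of
E
python3 - <<'E'
from h import *
s=state(); print(s); print(manip.grip_depth)
for c in ("scene","top"):
    f=optics.grab_frame(c); cv2.imwrite(f"pics/{c}0.png",f["frame"]); np.savez(f"{c}.npz",**f)
    print(c,f["camera_matrix"],f["distortion"],f["R"],f["t"])
    for n in ("case_left","case_right","handle_left","handle_right","hinge_left","hinge_right","fossil_center","loupe_center","vial_center"):
        print(n,[(np.round(d["uv"],1).tolist(),round(d["score"],2)) for d in place_of(n,c)][:4])
E
```

```text
{'time': 0.0, 'joint_pos': array([-1.31897240e+00,  5.33760780e-02,  1.61432236e+00,  4.39668067e-06,
        1.47599100e+00, -1.19003933e-01]), 'joint_vel': array([-0.00133801,  0.00108881, -0.0004113 ,  0.00026817,  0.00190738,
        0.00149988]), 'joint_efforts': array([ 1.22543795e-03, -3.93689311e+01, -3.70169914e+01, -1.00029918e-04,
        7.14125839e-03, -1.47912264e-06]), 'tool_pos': array([ 0.22633242, -0.5819004 ,  0.23003416]), 'tool_rot': array([-1.04622957e-03,  9.82859524e-01,  1.84353075e-01, -6.73893409e-05]), 'contact_force': array([-0.14971084, -0.08895042, -0.3382279 ]), 'ft_torque': array([-0.00644117, -0.05749734, -0.03874936]), 'gripper_width': 0.9976130589165735}
-0.0187
scene [[438.53777458   0.         316.33386687]
 [  0.         438.53777458 201.81770944]
 [  0.           0.           1.        ]] [-0.02976681  0.          0.          0.          0.        ] [[ 0.78431498  0.6202265  -0.01300381]
 [ 0.34001329 -0.44731175 -0.82722618]
 [-0.51888436  0.64438442 -0.56171856]] [-0.43193035 -0.11313125  1.6869461 ]
case_left [([362.9, 210.0], 0.62), ([303.0
[... 460 characters left out ...]
198.54131129]
 [  0.           0.           1.        ]] [-0.08956849  0.          0.          0.          0.        ] [[-0.0146203  -0.99985213 -0.00905341]
 [-0.99775478  0.01518027 -0.06523004]
 [ 0.06535783  0.0080794  -0.99782918]] [0.01700937 0.55263585 1.15905349]
case_left [([267.6, 178.1], 0.59), ([474.5, 253.6], 0.41)]
case_right [([376.0, 171.9], 0.93), ([265.0, 243.6], 0.65)]
handle_left [([257.6, 217.7], 0.59)]
handle_right [([378.6, 207.4], 0.63)]
hinge_left [([265.1, 147.2], 0.84)]
hinge_right [([374.3, 138.0], 0.93)]
fossil_center [([413.0, 245.8], 0.91), ([357.3, 274.8], 0.85), ([379.8, 239.7], 0.84)]
loupe_center [([267.5, 244.8], 0.73)]
vial_center [([318.8, 181.3], 0.51)]
```

Run:
```python
import cv2
a=cv2.imread("pics/top0.png")[100:320,200:500]; cv2.imwrite("pics/topc.png",cv2.resize(a,None,fx=2.6,fy=2.6,interpolation=2))
a=cv2.imread("pics/scene0.png")[120:320,180:440]; cv2.imwrite("pics/scenec.png",cv2.resize(a,None,fx=3,fy=3,interpolation=2))
```

```text
(no output)
```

View pics/topc.png

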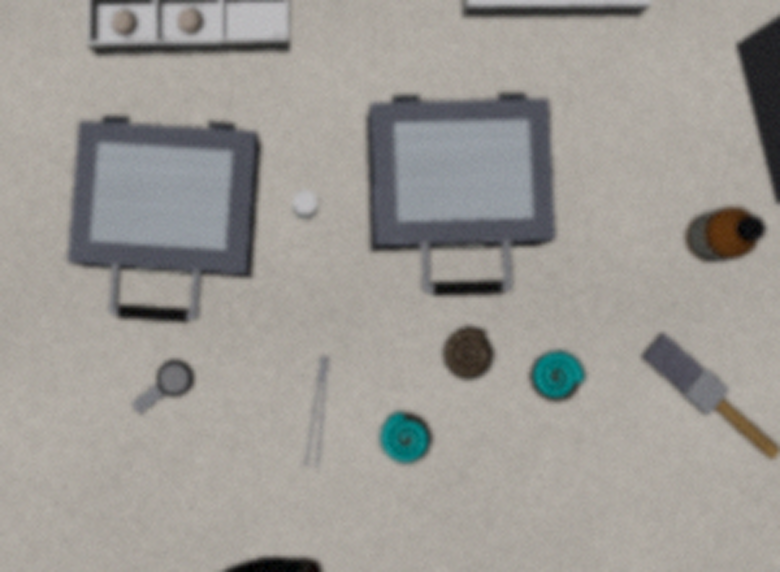

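View pics/scenec.png

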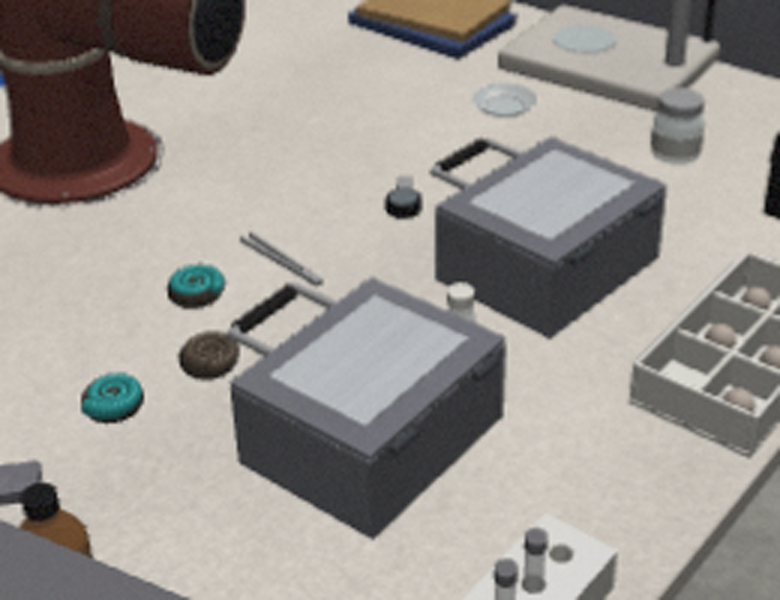

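View pics/top0.png

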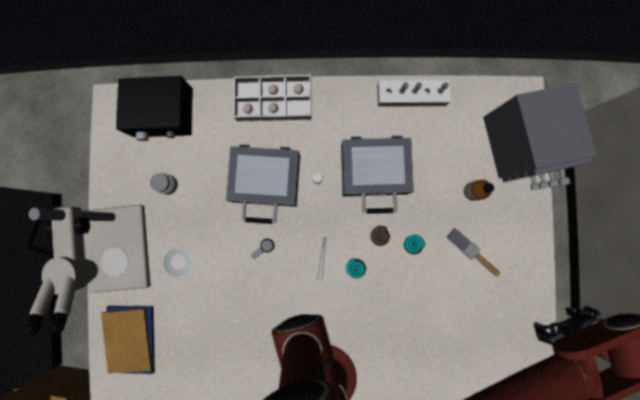

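Candidates for the fossil in the top image are the brown coil at (380,236) and the turquoise coils at (356,268) and (414,244). The brown one fits: it is grey-brown, and it lies in front of the right case. The loupe at (266,245) lies before the left case, which is consistent. The target is therefore the right case, with its handle at (378,208). Next I'll confirm this in an enlarged crop and fit the case pose.

```bash
cat >> h.py <<'E'
from scipy.optimize import least_squares
def ray(f,uv,z):
    n=cv2.undistortPoints(np.array([[uv]],float),f["camera_matrix"],f["distortion"])[0,0]
    d=f["R"].T@np.array([n[0],n[1],1]); c=-f["R"].T@f["t"]
    return c+d*(z-c[2])/d[2]
def proj(f,X):
    return cv2.projectPoints(np.atleast_2d(X).astype(float),cv2.Rodrigues(f["R"])[0],f["t"],f["camera_matrix"],f["distortion"])[0][:,0]
def casept(p,L):
    L=np.atleast_2d(L); c,s=np.cos(p[2]),np.sin(p[2])
    return np.c_[p[0]+c*L[:,0]-s*L[:,1],p[1]+s*L[:,0]+c*L[:,1],L[:,2]]
E
python3 - <<'E'
from h import *
F={c:dict(np.load(c+".npz")) for c in("scene","top")}
for c in F: optics.grab_frame(c)
r=ray(F["top"],[378.6,207.4],.094); print(r, ray(F["top"],[374.3,138],.09),ray(F["top"],[379.8,236],.011))
obs=[]
for c in F:
    for n,L in(("handle_right",[-.13,0,.094]),("hinge_right",[.08,0,.09]),("case_right",[0,0,0])):
        d=place_of(n,c)
        if d: obs.append((c,n,L,d[0]["uv"]))
    for d in silhouettes("handle_right",c)[:2]:
        m=d["mask"]; print(c,"handle mask",m.sum(),d["bbox"],d["score"],np.argwhere(m).mean(0)[::-1])
    for d in silhouettes("case_right",c)[:2]: print(c,"case",d["bbox"],d["score"],d["mask"].sum())
def res(p):
    return np.concatenate([proj(F[c],casept(p,L))[0]-uv for c,n,L,uv in obs])
s=least_squares(res,[.6,-.15,0],loss="soft_l1"); print(s.x,np.round(res(s.x),1),[(o[0],o[1]) for o in obs])
p=s.x
for c in F:
    im=cv2.resize(F[c]["frame"],None,fx=4,fy=4,interpolation=2)
    def ln(A): cv2.polylines(im,[np.int32(proj(F[c],casept(p,A))*4+1.5)],True,(0,255,0),1)
    for z in(0,.094): ln([[a,b,z] for a,b in((-.08,-.1),(.08,-.1),(.08,.1),(-.08,.1))])
    ln([[-.13,-.038,.094],[-.13,.038,.094]])
    u=proj(F[c],casept(p,[-.06,0,.05]))[0]*4
    x,y=int(u[0]),int(u[1]); cv2.imwrite(f"pics/fit_{c}.png",im[max(0,y-260):y+260,max(0,x-300):x+300])
E
```

```text
[ 0.51966685 -0.17024999  0.094     ] [ 0.72269798 -0.16378909  0.09      ] [ 0.4349448  -0.18469186  0.011     ]
scene case [255.9, 212.4, 347.6, 295.9] 0.68 5469
top handle mask 203 [364.1, 205.1, 393.8, 216.9] 0.68 [379.85221675 210.28078818]
top case [339.3, 136.7, 414.4, 214.1] 0.55 4518
[ 0.64195152 -0.17172929  0.01473342] [ 0.1 -1.4 -0.4  1.6 -0.2 -3.2  3.4  1.1  0.  -0.7 -1.8 -2.8] [('scene', 'handle_right'), ('scene', 'hinge_right'), ('scene', 'case_right'), ('top', 'handle_right'), ('top', 'hinge_right'), ('top', 'case_right')]
```

View pics/fit_top.png

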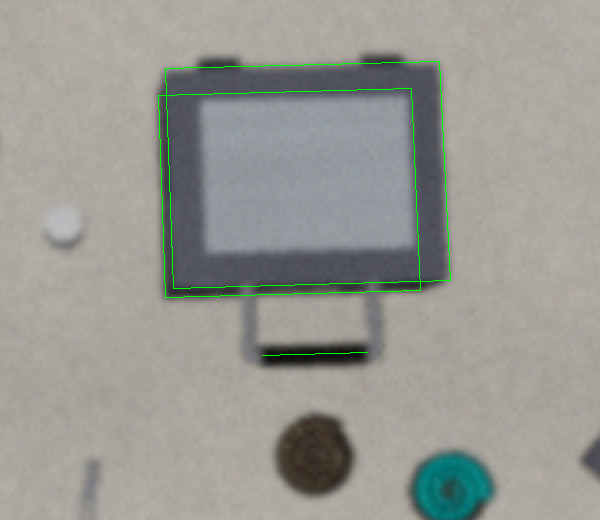

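View pics/fit_scene.png

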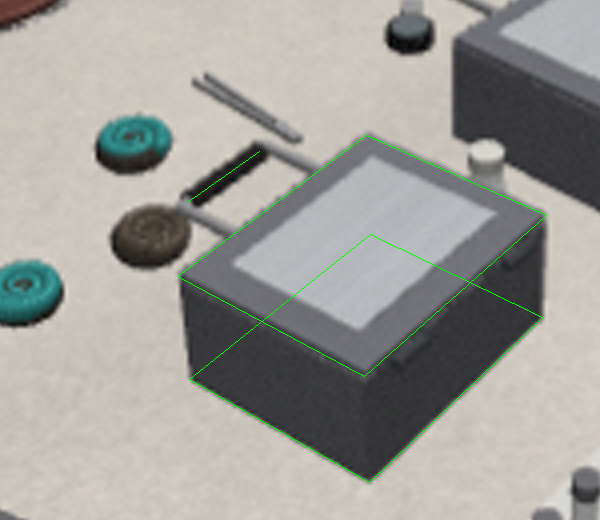

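The crop confirms it: the brown coil at crop (315,455) is in front of the right case, and its neighbour is turquoise. The wireframe fits the case and sleeve in both views. The handle is at about (0.512, -0.174, 0.094) with yaw near 0.015. Now I'll move above it.

Emit:
jog_arm([
  {"slide": [29.6, -19.8, 0]},
  {"slide": [29.6, -19.8, 0]},
  {"slide": [29.6, -19.8, 0]},
  {"slide": [29.6, -19.8, 0]},
  {"slide": [29.6, -19.8, 0]},
  {"slide": [29.6, -19.8, 0]},
  {"slide": [29.6, -19.8, 0]},
  {"slide": [29.6, -19.8, 0]},
  {"slide": [29.6, -19.8, 0]},
  {"slide": [29.6, -19.8, 0]},
  {"slide": [29.6, -19.8, 0]},
  {"slide": [29.6, -19.8, 0]},
  {"slide": [29.6, -19.8, 0]},
  {"slide": [29.6, -19.8, 0]},
  {"slide": [0, 0, 0]},
], fingers=0.53)

```text
invalid input
```

Emit:
jog_arm([
  {"rotation": [0, 0, -7]},
  {"rotation": [0, 0, -7]},
  {"rotation": [0, 0, -7]},
  {"rotation": [0, 0, -7]},
  {"rotation": [0, 0, -7]},
  {"rotation": [0, 0, -7]},
  {"rotation": [0, 0, -7]},
  {"rotation": [0, 0, -7]},
  {"rotation": [0, 0, -7]},
  {"rotation": [0, 0, -7]},
  {"slide": [0, 0, 0]},
])

```text
invalid input
```

Run:
```python
from h import *
F={}
s=state(); print(s["time"],s["tool_pos"],s["tool_rot"],s["gripper_width"],s["contact_force"])
f=optics.grab_frame("wrist"); cv2.imwrite("pics/wrist1.png",f["frame"]); np.savez("wrist.npz",**f)
print([(d["uv"],d["score"]) for d in place_of("handle_right","wrist")])
p=[ 0.64195152,-0.17172929,0.01473342]
im=f["frame"].copy()
for A in ([[-.13,-.038,.094],[-.13,.038,.094]],[[-.08,-.1,.098],[-.08,.1,.098]]):
    u=proj(f,casept(p,A)); print(u); cv2.polylines(im,[np.int32(u)],False,(0,255,0),1)
cv2.imwrite("pics/wrist1o.png",im)
```

```text
1.6 [ 0.22647024 -0.58251039  0.23129582] [-5.68227279e-06  9.82863428e-01  1.84335245e-01  2.13994212e-06] 1.0029360793171544 [-1.09112767  0.62048865 -1.44876814]
[]
[[ -29.97155363 -357.20827914]
 [ -69.06980153 -310.00272294]]
[[  69.92473862 -409.44040286]
 [ 109.71714821  -77.06398569]]
```

View pics/wrist1o.png

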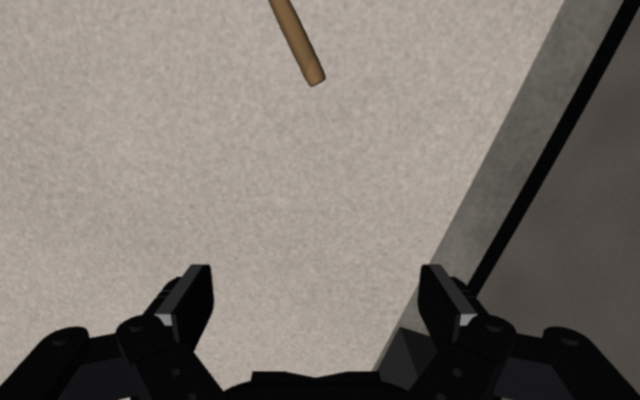

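Nothing moved because the call was refused. Each row probably needs both fields.

Emit:
jog_arm([
  {"slide": [29.6, -19.8, 0], "rotation": [0, 0, 0]},
  {"slide": [29.6, -19.8, 0], "rotation": [0, 0, 0]},
  {"slide": [29.6, -19.8, 0], "rotation": [0, 0, 0]},
  {"slide": [29.6, -19.8, 0], "rotation": [0, 0, 0]},
  {"slide": [29.6, -19.8, 0], "rotation": [0, 0, 0]},
  {"slide": [29.6, -19.8, 0], "rotation": [0, 0, 0]},
  {"slide": [29.6, -19.8, 0], "rotation": [0, 0, 0]},
  {"slide": [29.6, -19.8, 0], "rotation": [0, 0, 0]},
  {"slide": [29.6, -19.8, 0], "rotation": [0, 0, 0]},
  {"slide": [29.6, -19.8, 0], "rotation": [0, 0, 0]},
  {"slide": [29.6, -19.8, 0], "rotation": [0, 0, 0]},
  {"slide": [29.6, -19.8, 0], "rotation": [0, 0, 0]},
  {"slide": [29.6, -19.8, 0], "rotation": [0, 0, 0]},
  {"slide": [29.6, -19.8, 0], "rotation": [0, 0, 0]},
  {"slide": [0, 0, 0], "rotation": [0, 0, 0]},
], fingers=0.53)

```text
time: 2.95
tool_pos: [0.5146, -0.1694, 0.2315]
tool_rot: [-0.001, 0.982, 0.187, 0.001]
contact_force: [-0.3, 0.0, 0.1]
gripper_width: 0.532
```

Emit:
jog_arm([
  {"slide": [0, 0, 0], "rotation": [0, 0, -7]},
  {"slide": [0, 0, 0], "rotation": [0, 0, -7]},
  {"slide": [0, 0, 0], "rotation": [0, 0, -7]},
  {"slide": [0, 0, 0], "rotation": [0, 0, -7]},
  {"slide": [0, 0, 0], "rotation": [0, 0, -7]},
  {"slide": [0, 0, 0], "rotation": [0, 0, -7]},
  {"slide": [0, 0, 0], "rotation": [0, 0, -7]},
  {"slide": [0, 0, 0], "rotation": [0, 0, -7]},
  {"slide": [0, 0, 0], "rotation": [0, 0, -7]},
  {"slide": [0, 0, 0], "rotation": [0, 0, -7]},
  {"slide": [0, 0, 0], "rotation": [0, 0, 0]},
])

```text
time: 3.87
tool_pos: [0.5121, -0.1744, 0.2314]
tool_rot: [0.0, 0.699, 0.715, -0.0]
contact_force: [0.0, -0.1, -0.3]
gripper_width: 0.531
```

```bash
cat > w.py <<'E'
from h import *
import sys
s=state(); print(s["time"],s["tool_pos"],s["tool_rot"],s["gripper_width"],s["contact_force"])
f=optics.grab_frame("wrist"); n=sys.argv[1]; np.savez("wrist.npz",**f)
print([(d["uv"],d["score"]) for d in place_of("handle_right","wrist")])
p=[ 0.64195152,-0.17172929,0.01473342]
im=f["frame"].copy()
for A in ([[-.13,-.038,.094],[-.13,.038,.094]],[[-.08,-.1,.098],[-.08,.1,.098]]):
    u=proj(f,casept(p,A)); print(u.round(1).tolist()); cv2.polylines(im,[np.int32(u)],False,(0,255,0),1)
cv2.imwrite(f"pics/{n}.png",im)
E
python3 w.py wrist2
```

```text
3.8667 [ 0.51208641 -0.17436045  0.23137471] [ 9.83136966e-05  6.98837848e-01  7.15280117e-01 -7.61167987e-05] 0.5313848866395323 [ 0.01428174 -0.09640157 -0.27142598]
[([315.0, 189.4], 0.97)]
[[313.9, 233.4], [314.7, 143.2]]
[[369.5, 300.3], [383.9, 59.4]]
```

View pics/wrist2.png

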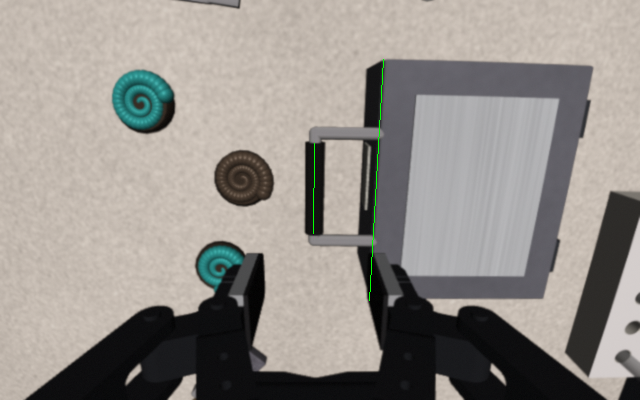

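Wrist view: the sleeve at (315,188) lies right under the predicted green line, and the grip centre is aligned with it. Descending.

Emit:
jog_arm([
  {"slide": [0, 0, 20], "rotation": [0, 0, 0]},
  {"slide": [0, 0, 20], "rotation": [0, 0, 0]},
  {"slide": [0, 0, 20], "rotation": [0, 0, 0]},
  {"slide": [0, 0, 20], "rotation": [0, 0, 0]},
  {"slide": [0, 0, 20], "rotation": [0, 0, 0]},
  {"slide": [0, 0, 15], "rotation": [0, 0, 0]},
  {"slide": [0, 0, 15], "rotation": [0, 0, 0]},
  {"slide": [0, 0, 15], "rotation": [0, 0, 0]},
  {"slide": [0, 0, 11], "rotation": [0, 0, 0]},
  {"slide": [0, 0, 0], "rotation": [0, 0, 0]},
])

```text
time: 4.8
tool_pos: [0.5104, -0.1732, 0.0724]
tool_rot: [-0.002, 0.7, 0.714, -0.001]
contact_force: [-0.2, 0.4, 0.0]
gripper_width: 0.536
```

```bash
python3 w.py wrist3
```

```text
4.8 [ 0.51039791 -0.17320674  0.07244321] [-0.00242818  0.70000743  0.71413096 -0.00081758] 0.536098195876017 [-0.18423406  0.41501277  0.00635783]
[([316.5, 292.7], 0.75)]
[[316.7, 376.0], [318.1, 203.2]]
[[421.7, 486.3], [486.2, 10.4]]
```

View pics/wrist3.png

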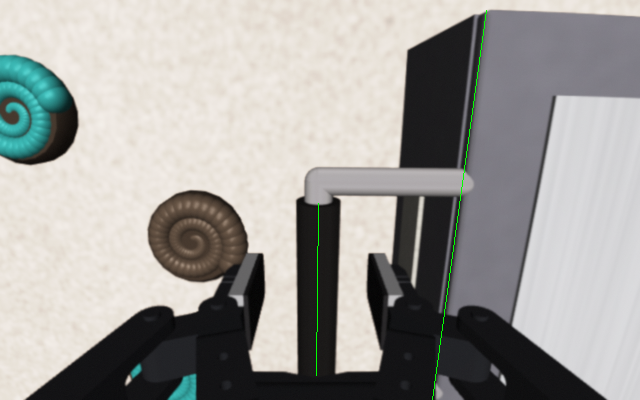

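The sleeve at (318,290) is centred between the two pads at (250,300) and (385,300). Closing.

Emit:
jog_arm([
  {"slide": [0, 0, 0], "rotation": [0, 0, 0]},
  {"slide": [0, 0, 0], "rotation": [0, 0, 0]},
  {"slide": [0, 0, 0], "rotation": [0, 0, 0]},
  {"slide": [0, 0, 0], "rotation": [0, 0, 0]},
  {"slide": [0, 0, 0], "rotation": [0, 0, 0]},
  {"slide": [0, 0, 0], "rotation": [0, 0, 0]},
  {"slide": [0, 0, 0], "rotation": [0, 0, 0]},
  {"slide": [0, 0, 0], "rotation": [0, 0, 0]},
], fingers=0)

```text
time: 5.57
tool_pos: [0.5111, -0.1744, 0.0764]
tool_rot: [-0.001, 0.699, 0.715, -0.001]
contact_force: [-6.6, -1.3, 4.6]
gripper_width: 0.164
```

Grip at 0.164 (≈14 mm, sleeve slightly compressed). Next I'll work out the arc rows.

Run:
```python
import numpy as np
a=np.radians(1.09);t=np.radians(np.r_[0:60.1:3])+a;r=.21004*1000
print(np.c_[np.diff(-r*np.cos(t)),-np.diff(r*np.sin(t))].round(1).tolist())
```

```text
[[0.5, -11.0], [1.1, -10.9], [1.6, -10.9], [2.2, -10.8], [2.8, -10.6], [3.3, -10.5], [3.9, -10.3], [4.4, -10.1], [4.9, -9.8], [5.4, -9.6], [5.9, -9.3], [6.4, -8.9], [6.9, -8.6], [7.3, -8.2], [7.7, -7.8], [8.1, -7.4], [8.5, -7.0], [8.8, -6.5], [9.2, -6.1], [9.5, -5.6]]
```

Emit:
jog_arm([
  {"slide": [0, 0.5, -11], "rotation": [0, 0, 0]},
  {"slide": [0, 1.1, -10.9], "rotation": [0, 0, 0]},
  {"slide": [0, 1.6, -10.9], "rotation": [0, 0, 0]},
  {"slide": [0, 2.2, -10.8], "rotation": [0, 0, 0]},
  {"slide": [0, 2.8, -10.6], "rotation": [0, 0, 0]},
  {"slide": [0, 3.3, -10.5], "rotation": [0, 0, 0]},
  {"slide": [0, 0, 0], "rotation": [0, 0, 0]},
])

```text
time: 6.15
tool_pos: [0.5234, -0.1743, 0.1434]
tool_rot: [-0.0, 0.699, 0.715, -0.001]
contact_force: [-7.9, -1.6, 1.1]
gripper_width: 0.16
```

```bash
python3 w.py wrist4
python3 - <<'E'
from h import *
f=optics.grab_frame("scene"); cv2.imwrite("pics/scene4.png",cv2.resize(f["frame"][120:320,180:440],None,fx=3,fy=3,interpolation=2))
E
```

```text
6.15 [ 0.5234494  -0.17428865  0.14343629] [-1.18015861e-04  6.99417310e-01  7.14712778e-01 -1.02868262e-03] 0.16028192323456886 [-7.93225015 -1.55921386  1.09727954]
[([317.7, 287.0], 0.59)]
[[295.0, 286.5], [293.7, 163.2]]
[[371.9, 373.3], [394.2, 40.5]]
```

View pics/scene4.png

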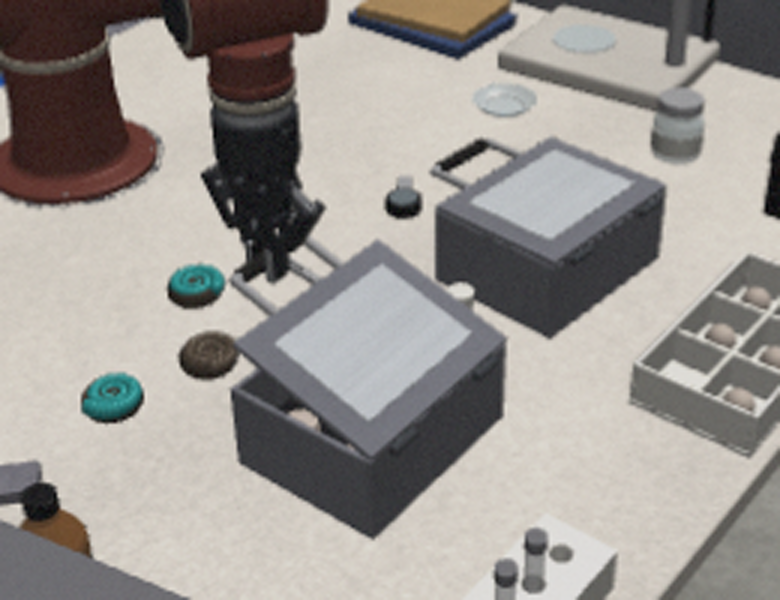

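The lid is lifting as planned: about 19° in the scene view, with its front edge at (240,345)–(375,245). The force is mild. Continuing.

Emit:
jog_arm([
  {"slide": [0, 3.9, -10.3], "rotation": [0, 0, 0]},
  {"slide": [0, 4.4, -10.1], "rotation": [0, 0, 0]},
  {"slide": [0, 4.9, -9.8], "rotation": [0, 0, 0]},
  {"slide": [0, 5.4, -9.6], "rotation": [0, 0, 0]},
  {"slide": [0, 5.9, -9.3], "rotation": [0, 0, 0]},
  {"slide": [0, 6.4, -8.9], "rotation": [0, 0, 0]},
  {"slide": [0, 6.9, -8.6], "rotation": [0, 0, 0]},
  {"slide": [0, 7.3, -8.2], "rotation": [0, 0, 0]},
  {"slide": [0, 7.7, -7.8], "rotation": [0, 0, 0]},
  {"slide": [0, 8.1, -7.4], "rotation": [0, 0, 0]},
  {"slide": [0, 8.5, -7], "rotation": [0, 0, 0]},
  {"slide": [0, 8.8, -6.5], "rotation": [0, 0, 0]},
  {"slide": [0, 9.2, -6.1], "rotation": [0, 0, 0]},
  {"slide": [0, 9.5, -5.6], "rotation": [0, 0, 0]},
  {"slide": [0, 0, 0], "rotation": [0, 0, 0]},
  {"slide": [0, 0, 0], "rotation": [0, 0, 0]},
  {"slide": [0, 0, 0], "rotation": [0, 0, 0]},
])

```text
time: 7.72
tool_pos: [0.6212, -0.1731, 0.2573]
tool_rot: [0.002, 0.7, 0.714, -0.0]
contact_force: [-0.3, -5.3, -0.6]
gripper_width: 0.163
```

```bash
cat > m.py <<'E'
from h import *
p=[ 0.64195152,-0.17172929,0.01473342]
for i in range(2):
    s=state(); print(s["time"],s["tool_pos"].round(4),s["tool_rot"].round(4),s["gripper_width"],s["contact_force"].round(1))
    optics.grab_frame("top")
h=casept(p,[.08,0,.09])[0]; g=s["tool_pos"]+[0,0,.0187]
d=g-h; print("angle from tcp",np.degrees(np.arctan2(d[2],-d[0]))-1.09, np.hypot(d[0],d[2]))
def lid(th,L):
    L=np.atleast_2d(L).astype(float); x=L[:,0]-.08; z=L[:,2]-.09
    return casept(p,np.c_[.08+x*np.cos(th)+z*np.sin(th),L[:,1],.09-x*np.sin(th)+z*np.cos(th)])
for c in("scene","top"):
    f=optics.grab_frame(c); im=cv2.resize(f["frame"],None,fx=4,fy=4,interpolation=2)
    for th,col in((50,(0,0,255)),(60,(0,255,0)),(70,(255,0,0))):
        t=np.radians(th)
        for z in(.090,.098)[:2 if th==60 else 1]: cv2.polylines(im,[np.int32(proj(f,lid(t,[[-.08,-.1,z],[.08,-.1,z],[.08,.1,z],[-.08,.1,z]]))*4+1.5)],True,col,1)
    print([(d["uv"],d["score"]) for d in place_of("handle_right",c)], proj(f,lid(np.radians(60),[-.13,0,.094])))
    u=proj(f,casept(p,[-.0,0,.15]))[0]*4
    x,y=int(u[0]),int(u[1]); cv2.imwrite(f"pics/m_{c}.png",im[max(0,y-290):y+290,max(0,x-300):x+300])
E
python3 m.py
```

```text
7.7167 [ 0.6212 -0.1731  0.2573] [ 2.000e-03  6.997e-01  7.145e-01 -4.000e-04] 0.16317917807934146 [-0.3 -5.3 -0.6]
7.7667 [ 0.6211 -0.1731  0.2572] [ 2.000e-03  6.997e-01  7.144e-01 -4.000e-04] 0.16985376207291472 [-1.4 -4.8 -0.3]
angle from tcp 60.44578931457468 0.21151879946111524
[([296.0, 183.8], 0.5)] [[294.17883814 181.18707901]]
[([264.4, 245.1], 0.29)] [[389.58491662 162.67008362]]
```

View pics/m_scene.png

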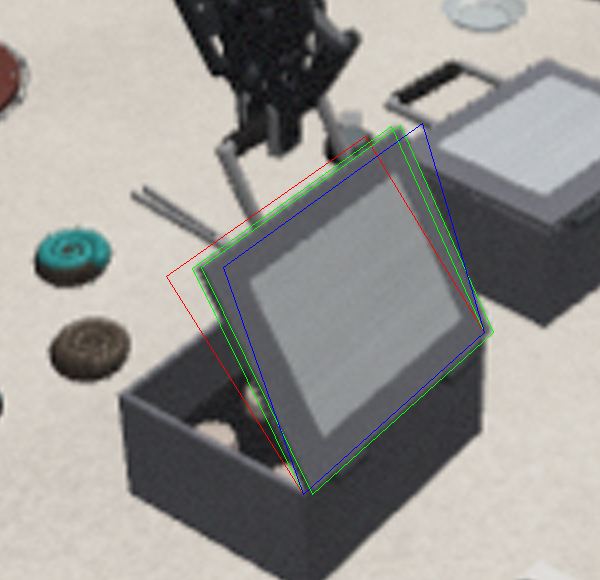

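View pics/m_top.png

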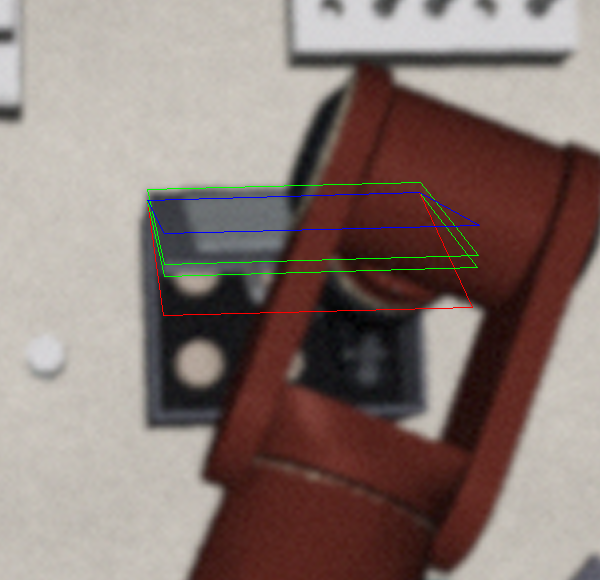

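The 60° wireframe (green) lies on the lid in both views: in the scene crop its corners are near (203,266), (400,130), (487,330) and (310,490). As a cross-check I'll compute the angle from the lid panel's corners, shut against open.

Run:
```python
from h import *
p=[ 0.64195152,-0.17172929,0.01473342]
F=dict(np.load("scene.npz"))
f=F
def off(L,h):
    u=proj(F,casept(p,L))[0]*4; return np.array([max(0,int(u[0])-300),max(0,int(u[1])-h)])
def rough(im,o,pts):
    g=cv2.cvtColor(im,cv2.COLOR_BGR2GRAY)
    q=((np.array(pts,float)+o-1.5)/4).astype(np.float32).reshape(-1,1,2)
    r=cv2.cornerSubPix(g,q.copy(),(4,4),(-1,-1),(3,50,.01)); print((r-q)[:,0].round(1).tolist()); return r[:,0]
a=rough(F["frame"],off([-.06,0,.05],260),[(233,262),(372,155),(360,330),(497,214)])
now=optics.grab_frame("scene")
b=rough(now["frame"],off([0,0,.15],290),[(250,283),(392,175),(322,437),(460,315)])
W=np.array([ray(F,u,.098) for u in a]); c,s=np.cos(p[2]),np.sin(p[2])
d=W-[p[0],p[1],0]; L=np.c_[c*d[:,0]+s*d[:,1],-s*d[:,0]+c*d[:,1],W[:,2]]; print(L.round(3).tolist())
def lid(th):
    x=L[:,0]-.08; z=L[:,2]-.09
    return casept(p,np.c_[.08+x*np.cos(th)+z*np.sin(th),L[:,1],.09-x*np.sin(th)+z*np.cos(th)])
res=lambda t:(proj(F,lid(t[0]))-b).ravel()
r=least_squares(res,[1.]); print(np.degrees(r.x),res(r.x).round(1))
r=least_squares(lambda t:(proj(F,lid(t[0])+[t[1],t[2],0])-b).ravel(),[1.,0,0]); print(np.degrees(r.x[0]),r.x[1:])
s=state();print(s["time"],s["tool_pos"],s["contact_force"])
```

```text
[[0.0, 0.0], [0.0, 0.0], [-0.20000000298023224, 0.10000000149011612], [0.0, 0.0]]
[[-0.30000001192092896, -0.5], [0.699999988079071, -0.5], [0.5, -0.0], [0.0, 0.0]]
[[-0.057, -0.07, 0.098], [-0.058, 0.079, 0.098], [0.054, -0.073, 0.098], [0.055, 0.077, 0.098]]
[59.68133949] [ 0.  -0.9 -0.1 -1.2 -0.5 -0.8 -0.1  0.4]
58.806143560677704 [ 0.00258542 -0.001147  ]
8.0667 [ 0.62101115 -0.17307191  0.25721968] [-1.38375362 -4.20022989 -0.93024655]
```

Both estimates agree: 60.4° from the TCP and 59.7° from the panel corners. I'll hold for a moment to confirm it is steady, then hand in.

Emit:
jog_arm([
  {"slide": [0, 0, 0], "rotation": [0, 0, 0]},
  {"slide": [0, 0, 0], "rotation": [0, 0, 0]},
  {"slide": [0, 0, 0], "rotation": [0, 0, 0]},
  {"slide": [0, 0, 0], "rotation": [0, 0, 0]},
  {"slide": [0, 0, 0], "rotation": [0, 0, 0]},
  {"slide": [0, 0, 0], "rotation": [0, 0, 0]},
])

```text
time: 8.57
tool_pos: [0.621, -0.1731, 0.2572]
tool_rot: [0.002, 0.7, 0.714, -0.0]
contact_force: [-1.0, -3.7, 0.1]
gripper_width: 0.163
```

Run:
```python
from h import *
F=dict(np.load("scene.npz")); n=optics.grab_frame("scene")
d=cv2.absdiff(cv2.GaussianBlur(F["frame"],(5,5),0),cv2.GaussianBlur(n["frame"],(5,5),0)).max(2)
cv2.imwrite("pics/end.png",n["frame"]); cv2.imwrite("pics/diff.png",(d>25).astype(np.uint8)*255)
s=state();print(s["time"],s["tool_pos"],s["joint_vel"].round(3),s["gripper_width"],s["contact_force"])
print([(d["uv"]) for d in place_of("fossil_center","scene")])
```

```text
8.6167 [ 0.62100702 -0.17308528  0.25718548] [ 0.002 -0.001 -0.001 -0.001  0.001 -0.001] 0.1624846823142017 [-0.53180241 -5.08986109  0.16830437]
[[216.9, 254.9], [158.3, 287.0], [333.2, 172.8]]
```

View pics/end.png

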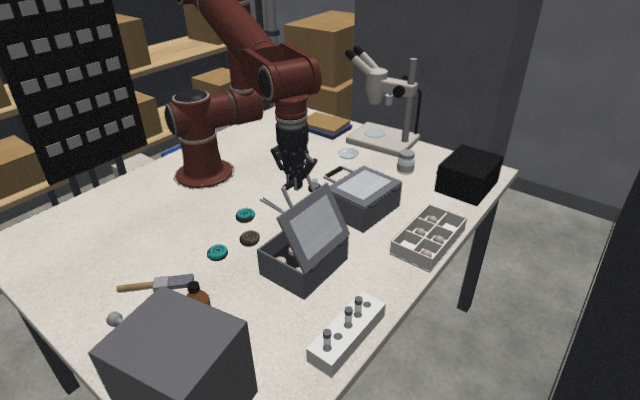

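View pics/diff.png

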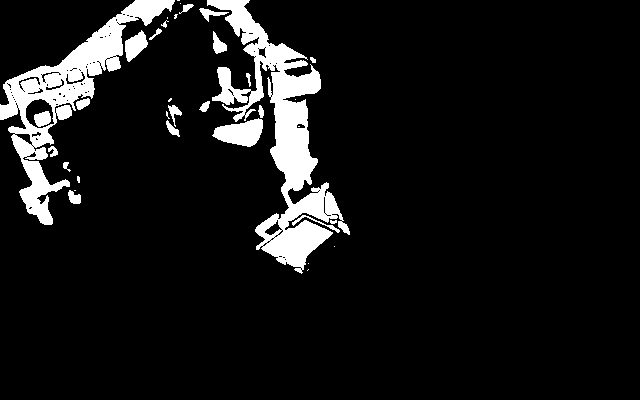

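The end view shows the lid open at (315,225) and held by the handle, the left case shut at (365,190), and the fossil at (250,238) where it was. The difference image shows change only at the arm and the right lid.

```bash
python3 -c "
from plant import manip
print(manip.job_done())"
```

```text
the job is handed in; nothing more can be done
None
```

I lifted the lid of the right case by its bar handle and am holding it open at about 60°, then handed the job in at about 8.6 s. The right case is the one wanted because the brown coiled fossil lies in front of it. The other two coils are turquoise, and the loupe lies in front of the left case.

- **Lid angle:** arm position gives 60.4° and the lid's panel corners give 59.7°. A looser fit that also let the case position shift gave 58.8°.
- **Steadiness:** over the last 0.9 s the tool position shifted by only about 0.2 mm, with about 5 N at the wrist. The fingers stayed stopped on the sleeve.
- **Everything else:** comparing scene pictures from before and after shows change only at the arm and the right lid. The left case is shut, and the fossil and the other things in view are where they were. The loupe is mostly hidden behind the lid and gripper at the end.
- **Failed or off:** my first two move calls were refused for a missing field and moved nothing. After the lift the network misplaced the handle in the top view, where the arm hides it, and did not find the fossil in the scene view, so I judged the fossil from the pictures.

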